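Fit the filter cassette at the wash-up sink

ROBOT

A 6-joint arm with a two-finger parallel gripper is mounted at the origin on the work surface. World frame = base frame: x ahead of the robot, y to its left, z up, the work surface at z = 0. Lengths are in mm, angles in rad, forces in N, time in s.
With the tool pointing down it reaches from about 350 to 875 mm from the base axis. Payload 4.2 kg.
Tool frame: the origin (TCP) lies midway between the tips of the shut fingers; the grasp point (between the pads) lies 19 mm behind it; z points along the fingers, y is the direction in which the jaws open and shut (so a half turn about z gives the same grasp; the last joint's range is limited). The gripper opens to 85 mm and grips with 20 to 120 N. Pads are 22 mm wide; open, the fingers measure 114 mm over their backs; the gripper's body (76 mm by 85 mm) begins 54 mm behind the grasp point. The pads swing forward as they close: fully open they stand 13 mm farther back than shut.
Start: joints at [1.581, 0.385, 0.008, 0, -1.194, -0.259], TCP at [153.869, 605.742, 231.312] pointing down, gripper open.
Joint ranges: [-3.14, 3.14], [-1.21, 2.06], [-1.07, 1.41], [-3.16, 2.05], [-2.99, -0.16], [-3.1, 3.1]. Speed limits (rad/s): [2.79, 2.79, 3.14, 3.14, 3.14, 3.14].

INTERFACE

Orientations are given as a unit quaternion [x, y, z, w].
In Python, from bench import read_state, get_image, job_done, search_frame, regions_of gives the robot as it stands.
- The arm moves only by the tool servo_tool, never from a script. Its arguments are lists of equal length, an entry for each row: "turn": the turn, a rotation vector about the world's x, y, z in rad, a list of three; "dp": the shift along the world's x, y, z in m, a list of three; "fingers": the finger opening in m, from 0 to 0.0854. In form: {"turn": [[rx, ry, rz], ...], "dp": [[tx, ty, tz], ...], "fingers": [fingers, ...]}. A call has exactly 5 rows; each row shifts and turns the pose as measured when the row begins; what a row does not reach is not made up. A row lasts 1/8 s, in which the tool goes at most 62.5 mm and 10.7 degrees, less where a joint would pass 70% of its speed; a pose out of reach is approached as far as the arm can. A call is refused whole if a number of a shift passes 0.0625 or a number of a turn 0.188, either way. A call with a gripper value outside its range is refused whole. The fingers move at their own pace and stop on an object; the grip force is fixed at half the most. Time passes only in rows, so rows that do not move let the fingers close, or fill a call up. It gives the time, the measured TCP pose, the force and the opening at its end, in the units of the state.
- read_state(): the state, without advancing time (a new reading comes with each control period).
- get_image(name): name is "side" or "top"; returns a dict with "img" (420x560x3 uint8, red, green, blue), "vfov" (degrees; the focal length in pixels is half the picture's height over the tangent of half this angle, whatever the lens; pixels are square), "cx", "cy" (the principal point, pixels), "k1" (the pictures are not rectified: a ray, as slopes to the right and down, at radius r is drawn at 1 + k1 r^2 times it, then the intrinsics apply), "world_from_camera" (4x4, takes a point from camera to world coordinates). Camera axes: x right, y down, z forward; pixel columns grow to the right and rows downward; lengths in mm; the calibration is good to about 2 mm. A picture is of the moment at which its call begins. There is no depth.
- job_done(): hands the job in, once; it reports no verdict.
Trained networks look in the newest picture that a camera, given by its name, has taken for a name from the list of things; names that differ only in an ending like _2 or _b are one class to them, and where a whole thing is asked for, a point or a joint stands for the part that bears it (a point fixed in the world has none). Each returns a list of dicts, best first, with "score" (0 to 1); they miss things now and then, are a little off and sometimes report something else, mostly with a low value. They report only what shows in the picture. A call takes as long as a camera call.
- search_frame(query, camera): "box" ([left, top, width, height] in pixels, round what is visible of it).
- regions_of(query, camera): "region" (420x560 bool, what is visible of it) and "box" ([left, top, width, height] in pixels, round what is visible of it).
The state is a dict: "clock": time; "joints": joint angles; "joint_vel": joint speeds; "joint_efforts": joint torques, N m; "position": TCP position; "ee_rot": TCP orientation; "contact_force": force on the tool from outside, world axes, zero at the start; "wrist_torque": the same for the moment, N m; "gripper_width": finger opening in mm.
Only numpy, scipy, OpenCV 4.12 (cv2) and the standard library are available. Lean on these libraries where they do the work, as an engineer would, in place of code of your own. Each camera call takes 0.05 s, during which the arm holds its last target. There are 200 camera calls.

TASK

Fit the loose filter cassette into the water-filter unit: lay it in the mouth of the bay and press it down between the two spring clips until both ends have snapped fully home. Then slide the bay's cover fully shut over it, and last of all press the reset button all the way in and let it go. Leave the tumbler, brush, tub and bowl where they are.

Things in the scene. Friction and masses are not known exactly. Their poses are not given: they have to be found in the camera images.
- cassette: Loose white filter cassette, a bar 150 long (own y) x 46 wide x 44 high, about 0.15 kg, flat on the drainboard; same either way round. Origin: centre of its underside. Both ends are bevelled above and below: 134 long at underside and top, 150 only from 19 to 25 up. Flat top with thin grey ribs. Grip it across its 46 width.
- unit: Grey water-filter unit fixed to the drainboard; origin on the drainboard under the centre of its open bay. Bay's long axis = unit's y; the open cover lies to +x. Base plate x -35 to 145, y -102 to 102. Cover rails 60 high at y = 98 and -98; console 50 high from y 102 to 168 with the reset button. Nothing but the cover stands over 60, button 68.
- bay_floor (a point): Centre of the bay's floor, 12 above the drainboard, axes as the unit's. Bay walls have inner faces at x = 26 and -26 (y -52 to 52), with flared lips up to 58 above the drainboard. Laid in the mouth, the cassette rests on the clips, underside 27 above this point, top 83 above the drainboard; grip it no deeper than 20 below its top to clear the lips.
- clip_a_nose (a point): Steel leaf clip, 36 wide in x, at the +y end of the bay. Point: inner face of its round nose, 47 above the drainboard, 70 from the bay's centre; it is sprung and yields outwards. 12 to 18 N down on the middle of the cassette's top spreads the clips, maybe one end first; it snaps 27 down till its underside lies on the bay floor, top 56 above the drainboard.
- clip_b_nose (a point): Steel leaf clip, 36 wide in x, at the -y end of the bay. Point: inner face of its round nose, 47 above the drainboard, 70 from the bay's centre; it is sprung and yields outwards.
- cover (a joint): Aluminium sliding cover, a plate 60 (x) x 200 (y) x 5, underside 60 above the drainboard. Value in m: 0 = shut over the bay, up to 0.112 = pushed away along the unit's +x; it starts open at 0.092 to 0.112. Slides with about 2 N and stays where left. It cannot pass over a cassette that is not home.
- cover_rib (a point): Top centre of the black upright rib on the cover: 8 thick (unit's x), 80 long (unit's y), 24 tall, its foot on the plate's top, 65 above the drainboard. It stands over the plate's middle, so it is over the bay's centre when shut. Push it towards the unit's -x to shut.
- reset (a joint): Press depth in m of the reset button: 0 = out, 0.006 = fully in; sprung, fully in at about 5 N.
- reset_top (a point): Centre of the top of the white round reset button, diameter 30, pressed straight down; 68 above the drainboard when out, on the console at the unit's x 0, y 135.
- tumbler: Bystander: glass tumbler, 72 across, 100 high, upright. Origin: centre of its underside.
- brush: Bystander: flat wooden-handled kitchen brush 200 long, lying flat. Origin near its middle, on the underside.
- tub: Bystander: clear plastic tub 170 x 250 x 90 high. Origin: centre of its underside.
- bowl: Bystander: steel bowl, 160 across, 60 high. Origin: centre of its underside.

How it is judged (in metres and radians):
On the way, in this order (a step that is already met when the one before it is completed fails the run):
1. the cassette is snapped home between both clips (z of cassette in the frame of bay_floor below 0.003 m and horizontal distance between cassette and bay_floor below 0.006 m and angle between the y axis of cassette and the y axis of unit, either way round below 0.1 rad and angle between cassette's own z axis and vertical below 0.04 rad), for 0.2 s.
2. the cover is slid shut over it (value of joint cover below 0.004 m and z of cassette in the frame of bay_floor below 0.003 m), for 0.1 s.
3. the reset button is pressed in with the cover shut (value of joint reset above 0.005 m and value of joint cover below 0.004 m), for 0.04 s.
At the end, for the whole second after the job is handed in: The cassette lies level in the bay, its underside within 3 mm of the bay floor, centred within 6 mm and along the bay within 0.1 rad; the cover is within 4 mm of shut, the button is out again, and everything is at rest (all of step 2 and horizontal distance between cassette and bay_floor below 0.006 m and angle between the y axis of cassette and the y axis of unit, either way round below 0.1 rad and angle between cassette's own z axis and vertical below 0.04 rad and value of joint reset below 0.002 m and linear speed of cassette below 0.02 m/s); the robot touches nothing.
It fails at once if a bystander is pushed out of place or knocked over (moved over 40 mm) (distance of any of tumbler, brush, tub, bowl from where it was at the start of the episode above 0.04 m or angle between tumbler's own z axis and vertical above 0.6 rad).
It also fails if it takes over 54 s, if anything falls off the work surface, if the arm or the gripper's body presses on something with over 40 N, if the wrist force passes 120 N, or if a joint passes its speed limit or range.

## Working session

There is one attempt and no reset: what is moved stays moved. The work goes in short steps, Python scripts to look and compute and a tool call to move; the robot and the scene stay as the last step left them, time stands still between calls to the robot, and variables do not carry over. Pictures are saved under pics/ and viewed, about 8 in all and at most 12, crops included, and the job is handed in when it is done.

Besides the shell and the picture viewer there is one more tool, called as name(argument=value, ...) on one line, values as JSON. servo_tool: Moves the arm, as the interface text tells. Its arguments: {"type":"object","properties":{"turn":{"type":"array","items":{"type":"array","items":{"type":"number"}}},"dp":{"type":"array","items":{"type":"array","items":{"type":"number"}}},"fingers":{"type":"array","items":{"type":"number"}}},"required":["turn","dp","fingers"]}

```bash
mkdir -p pics; cat > h.py <<'E'
import numpy as np, cv2
from bench import *
def save(im,name): cv2.imwrite('pics/'+name,im['img'][:,:,::-1])
def ray(c,u,v):
    h=c['img'].shape[0]; f=h/2/np.tan(np.radians(c['vfov'])/2)
    x,y=(u-c['cx'])/f,(v-c['cy'])/f; X,Y=x,y
    for _ in range(30):
        s=1+c['k1']*(X*X+Y*Y); X,Y=x/s,y/s
    T=np.array(c['world_from_camera']); d=T[:3,:3]@[X,Y,1]; return T[:3,3],d
def at(c,u,v,z):
    o,d=ray(c,u,v); return (o+d*(z-o[2])/d[2]).round(1)
def proj(c,p):
    T=np.linalg.inv(np.array(c['world_from_camera'])); q=T[:3,:3]@np.array(p,float)+T[:3,3]
    x,y=q[0]/q[2],q[1]/q[2]; s=1+c['k1']*(x*x+y*y)
    f=c['img'].shape[0]/2/np.tan(np.radians(c['vfov'])/2)
    return c['cx']+f*x*s,c['cy']+f*y*s
E
python3 - <<'E'
from h import *
s=read_state(); print(s)
for n in('top','side'):
    c=get_image(n); save(c,n+'1.png'); print(n,c['vfov'],c['cx'],c['cy'],c['k1'],np.array(c['world_from_camera']).round(3).tolist())
    for q in['cassette','unit','cover','cover_rib','reset_top','clip_a_nose','tumbler','brush','tub','bowl']:
        print(q,[(round(r['score'],2),np.round(r['box']).tolist()) for r in search_frame(q,n)[:3]])
E
```

```text
{'clock': 0.0, 'joints': array([ 1.58061913e+00,  3.85574302e-01,  6.62280979e-03, -5.07881142e-04,
       -1.19401212e+00, -2.58563379e-01]), 'joint_vel': array([ 0.00055145,  0.00119318,  0.00048363,  0.00058967, -0.00065344,
        0.00019743]), 'joint_efforts': array([ 2.73565211e-04, -3.92292523e+01,  1.88403028e+01,  4.18639183e+00,
       -4.61872376e-03, -2.00972615e-06]), 'position': array([153.72221189, 605.19251221, 230.20838263]), 'ee_rot': array([ 9.92263743e-01, -1.24142797e-01, -8.89227550e-05,  1.10547753e-03]), 'contact_force': array([-0.47488919,  0.26861205, -0.15114387]), 'wrist_torque': array([-0.0444644 , -0.01861836, -0.03303841]), 'gripper_width': 85.07826478723202}
top 47.43986797493057 290.01204124553516 211.37617532412443 -0.1353856133984653 [[0.021, -0.988, 0.155, 317.601], [-1.0, -0.022, -0.007, 6.9], [0.01, -0.155, -0.988, 1834.876], [0.0, 0.0, 0.0, 1.0]]
cassette [(0.71, [390.0, 203.0, 54.0, 24.0])]
unit [(0.95, [305.0, 193.0, 76.0, 58.0])]
cover [(0.86, [322.0, 199.0, 55.0, 20.0])]
cover_rib []
reset_top [(0.64, [315.0, 236.0, 4.0, 9.0])]
clip_a_nose 
[... 335 characters left out ...]
469 -0.1421963197411549 [[0.989, -0.088, 0.122, 368.844], [-0.149, -0.481, 0.864, -1569.908], [-0.017, -0.872, -0.489, 945.999], [0.0, 0.0, 0.0, 1.0]]
cassette []
unit [(0.67, [247.0, 220.0, 76.0, 56.0])]
cover [(0.62, [279.0, 223.0, 31.0, 33.0]), (0.32, [255.0, 221.0, 5.0, 4.0])]
cover_rib [(0.89, [277.0, 224.0, 36.0, 32.0])]
reset_top [(0.47, [260.0, 220.0, -1.0, 4.0]), (0.35, [242.0, 186.0, 20.0, 27.0])]
clip_a_nose [(0.68, [259.0, 229.0, 10.0, 10.0])]
tumbler [(0.78, [316.0, 190.0, 20.0, 28.0])]
brush [(0.87, [290.0, 282.0, 41.0, 46.0]), (0.2, [280.0, 222.0, 30.0, 32.0])]
tub [(0.74, [216.0, 137.0, 42.0, 44.0])]
bowl [(0.68, [215.0, 296.0, 59.0, 44.0]), (0.6, [257.0, 228.0, 11.0, 14.0])]
```

```bash
python3 - <<'E'
import cv2
a=cv2.imread('pics/top1.png')[130:300,250:470]; cv2.imwrite('pics/t1c.png',cv2.resize(a,None,fx=3.5,fy=3.5,interpolation=2))
a=cv2.imread('pics/side1.png')[120:345,190:400]; cv2.imwrite('pics/s1c.png',cv2.resize(a,None,fx=2.66,fy=2.66,interpolation=2))
E
```

```text
(no output)
```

View pics/t1c.png

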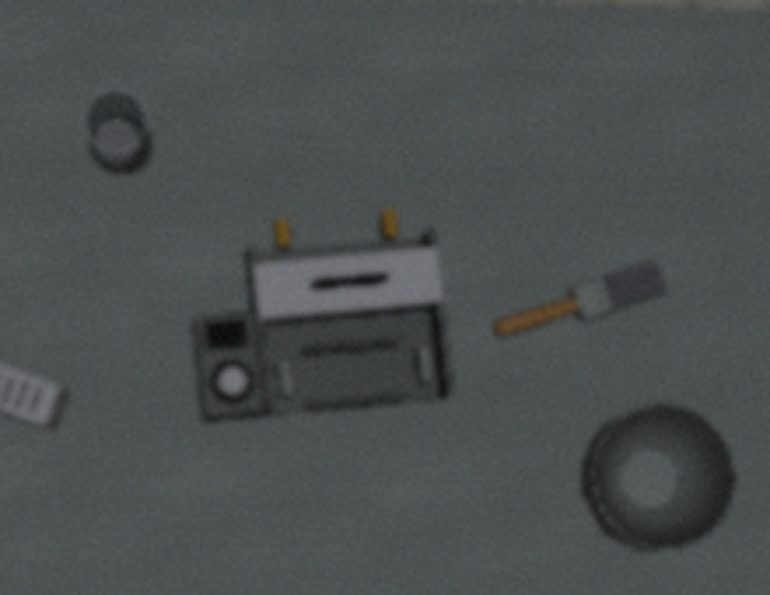

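View pics/s1c.png

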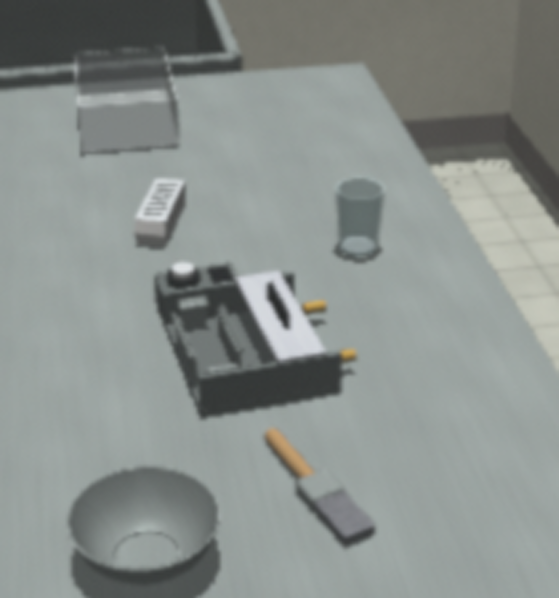

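```bash
python3 - <<'E'
from h import *
for n in('top','side'):
    c=get_image(n); g=cv2.cvtColor(c['img'],cv2.COLOR_RGB2GRAY); np.save(n+'.npy',g)
    for q in('cassette','cover','unit'):
        for r in regions_of(q,n)[:2]:
            m=r['region']; v,u=np.nonzero(m); print(n,q,round(r['score'],2),r['box'],m.sum(),u.mean().round(2),v.mean().round(2),cv2.minAreaRect(np.c_[u,v].astype(np.float32)))
    print(n,'bg',np.median(g))
T=cv2.imread('pics/top1.png')
a=T[185:265,215:385]; cv2.imwrite('pics/t2.png',cv2.convertScaleAbs(cv2.resize(a,None,fx=4.7,fy=4.7,interpolation=2),alpha=1.6))
S=cv2.imread('pics/side1.png'); a=S[180:280,235:330]; cv2.imwrite('pics/s2.png',cv2.resize(a,None,fx=6,fy=6,interpolation=2))
E
```

```text
top cassette 0.61 [229.6, 228.8, 44.2, 21.7] 522 249.33 240.5 ((249.30198669433594, 240.5198211669922), (39.55998229980469, 14.017317771911621), 20.85445785522461)
top cover 0.73 [311.9, 234.1, 7.2, 7.1] 54 315.39 238.61 ((315.5, 238.5), (7.0, 7.0), 90.0)
top cover 0.62 [322.7, 199.3, 53.9, 21.7] 816 347.66 210.56 ((348.3615417480469, 210.392333984375), (16.744688034057617, 52.714759826660156), 82.87498474121094)
top unit 0.66 [302.9, 190.8, 76.1, 62.4] 3236 343.09 223.71 ((340.5860290527344, 219.94671630859375), (55.95109558105469, 72.88127899169922), 84.80557250976562)
top bg 80.0
side cassette 0.72 [243.2, 185.9, 17.0, 27.3] 368 250.13 199.57 ((250.0862274169922, 199.53448486328125), (15.412713050842285, 27.29721450805664), 21.801406860351562)
side cover 0.79 [281.5, 218.6, 29.0, 38.6] 601 295.38 239.17 ((295.60003662109375, 238.70004272460938), (39.35479736328125, 17.441329956054688), 63.43495178222656)
side unit 0.65 [244.1, 187.0, 17.1, 29.7] 393 250.47 199.74 ((250.369873046875, 199.51370239257812), (15.800556182861328, 28.089876174926758), 20.556045532226562)
side unit 0.62 [246.0, 217.9, 78.8, 58.1] 3014 281.73 246.52 ((285.62017822265625, 243.06607055664062), (59.54106140136719, 70.59256744384766), 80.13418579101562)
side bg 113.0
```

View pics/t2.png

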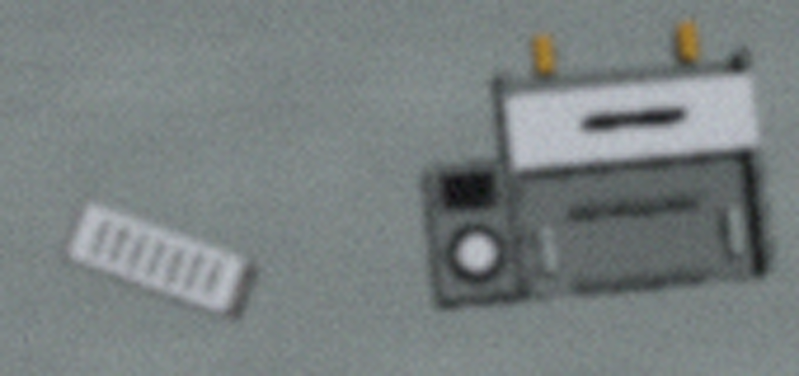

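View pics/s2.png

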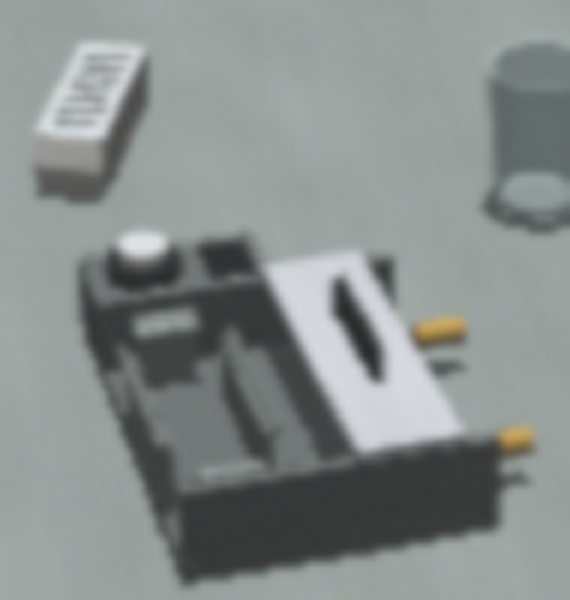

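```bash
cat > fit.py <<'E'
from h import *
from scipy.optimize import minimize
def rect(x0,x1,y0,y1,z): return [(x0,y0,z),(x1,y0,z),(x1,y1,z),(x0,y1,z)]
def W(p,pts):
    c,s=np.cos(p[2]),np.sin(p[2]); return [(p[0]+c*x-s*y,p[1]+s*x+c*y,z) for x,y,z in pts]
K=8
def mask(c,polys,box):
    u0,v0,w,h=box; m=np.zeros((h*K,w*K),np.float32)
    for P,val in polys:
        q=np.array([proj(c,p) for p in P]); q=((q-[u0-.5,v0-.5])*K-.5)*16
        cv2.fillPoly(m,[q.round().astype(np.int32)],val,shift=4)
    m=cv2.GaussianBlur(m,(0,0),0.7*K)
    return cv2.resize(m,(w,h),interpolation=cv2.INTER_AREA)
def res(c,g,polys,box,full=False):
    u0,v0,w,h=box; m=mask(c,polys,box).ravel(); y=g[v0:v0+h,u0:u0+w].astype(float).ravel()
    A=np.c_[m,np.ones_like(m)]; s,_,_,_=np.linalg.lstsq(A,y,rcond=None); r=y-A@s
    return (np.abs(r)**1.0).mean()
t=np.linspace(0,2*np.pi,24,endpoint=False)
def unit_polys(p):   # p x,y,yaw,q
    q=p[3]
    return [(W(p,rect(q-30,q+30,-100,100,65)),1.)], [(W(p,[(15*np.cos(a),135+15*np.sin(a),68) for a in t]),1.)]
def cas_polys(p,z=44): return [(W(p,rect(-23,23,-67,67,z)),1.)]
def run(f,x0,steps):
    b=None
    for k in range(3):
        S=np.vstack([x0]+[np.array(x0)+np.eye(len(x0))[i]*steps[i] for i in range(len(x0))])
        o=minimize(f,x0,method='Nelder-Mead',options=dict(initial_simplex=S,maxiter=400,xatol=.02,fatol=1e-4)); x0=o.x
    return o.x.round(4),round(o.fun,3)
E
python3 - <<'E'
from fit import *
C={n:get_image(n) for n in('top','side')}; G={n:cv2.cvtColor(c['img'],cv2.COLOR_RGB2GRAY) for n,c in C.items()}
print(at(C['top'],249.3,240.5,44),at(C['side'],250,197.5,44))
b=at(C['top'],315.4,238.6,68); pc=at(C['top'],348,210.4,65); print('btn',b,at(C['side'],258.6,221,68),'plate',pc)
yaw0=-0.09
# unit guess: button at (0,135)
e=[-np.sin(yaw0),np.cos(yaw0)]; x0=[b[0]-135*e[0],b[1]-135*e[1],yaw0,100]
print(x0)
BX={'top':((319,196,62,27),(308,231,15,15)),'side':((276,216,38,42),(252,216,14,9))}
def f(ns):
    def F(p):
        return sum(sum(res(C[n],G[n],pl,bx) for pl,bx in zip(unit_polys(p),BX[n])) for n in ns)
    return F
for ns in(['top'],['side'],['top','side']): print(ns,run(f(ns),x0,[4,4,.03,4]))
c0=at(C['top'],249.3,240.5,44)
CB={'top':(225,222,50,36),'side':(238,183,26,28)}
def fc(ns): return lambda p: sum(res(C[n],G[n],cas_polys(p),CB[n]) for n in ns)
for y0 in(-.35-np.pi*0,):
  for ns in(['top'],['side'],['top','side']): print('cas',ns,run(fc(ns),[c0[0],c0[1],y0],[4,4,.05]))
E
```

```text
[484.5 145.2  44. ] [485.5 119.   44. ]
btn [ 494.9 -101.8   68. ] [ 495.8 -108.6   68. ] plate [ 604.2 -223.4   65. ]
[np.float64(482.7663958582685), np.float64(-236.25361895661922), -0.09, 100]
['top'] (array([ 5.109463e+02, -2.388181e+02,  1.115000e-01,  9.526850e+01]), np.float64(20.459))
['side'] (array([ 5.104370e+02, -2.346442e+02,  1.114000e-01,  3.053960e+01]), np.float64(54.369))
['top', 'side'] (array([ 4.854326e+02, -2.359463e+02, -7.660000e-02,  5.871970e+01]), np.float64(88.978))
cas ['top'] (array([ 4.898128e+02,  1.509458e+02, -3.304000e-01]), np.float64(3.396))
cas ['side'] (array([ 4.840084e+02,  1.486665e+02, -3.260000e-01]), np.float64(18.229))
cas ['top', 'side'] (array([ 4.894707e+02,  1.523155e+02, -3.374000e-01]), np.float64(22.063))
```

```bash
cat > look.py <<'E'
from fit import *
C={n:get_image(n) for n in('top','side')}; G={n:cv2.cvtColor(c['img'],cv2.COLOR_RGB2GRAY) for n,c in C.items()}
def casp(n,p,z=44):
    P=cas_polys(p,z)
    if n=='side': P=[(W(p,[(-23,-67,z),(23,-67,z),(23,-75,z-19),(-23,-75,z-19)]),.7),(W(p,[(-23,-75,z-19),(23,-75,z-19),(23,-75,z-25),(-23,-75,z-25)]),.5)]+P
    return P
E
python3 - <<'E'
from look import *
yaw0=.09
e=[-np.sin(yaw0),np.cos(yaw0)]; x0=[494.9-135*e[0],-101.8-135*e[1],yaw0,100]
BX={'top':((319,196,62,27),(308,231,15,15)),'side':((276,216,38,42),(252,216,14,9))}
def f(ns): return lambda p: sum(sum(res(C[n],G[n],pl,bx) for pl,bx in zip(unit_polys(p),BX[n])) for n in ns)
for ns in(['top'],['side'],['top','side']): print(ns,run(f(ns),x0,[4,4,.03,4]))
CB={'top':(225,222,50,36),'side':(238,183,26,28)}
def fc(ns): return lambda p: sum(res(C[n],G[n],casp(n,p),CB[n]) for n in ns)
for ns in(['top'],['side'],['top','side']):
    r=run(fc(ns),[487,150,-.33],[4,4,.05]); print('cas',ns,r)
im=C['top']['img'].copy(); 
def draw(n,polys,img):
    for P in polys: 
        q=(np.array([proj(C[n],p) for p in P])+.5)*5; cv2.polylines(img,[q.round().astype(np.int32)],True,(0,0,255),1)
pu=run(f(['top']),x0,[4,4,.03,4])[0]; pc=run(fc(['top']),[487,150,-.33],[4,4,.05])[0]
outs=[]
for n,(u,v,w,h) in {'top':(220,185,160,70),'side':(237,180,80,100)}.items():
    img=cv2.resize(C[n]['img'][:,:,::-1],None,fx=5,fy=5,interpolation=2)
    L=[P for pl in unit_polys(pu) for P,_ in pl]+[P for P,_ in casp(n,pc)]
    L+=[W(pu,rect(-35,145,-102,102,0)),W(pu,rect(-18,18,70,70.5,47)),W(pu,rect(-18,18,-70.5,-70,47)),W(pu,rect(26,26.1,-52,52,58)),W(pu,rect(-26.1,-26,-52,52,58)),W(pu,rect(-35,145,102,-102,60))]
    draw(n,L,img); outs.append(img[v*5:(v+h)*5,u*5:(u+w)*5])
cv2.imwrite('pics/o1t.png',outs[0]);cv2.imwrite('pics/o1s.png',outs[1])
E
```

```text
['top'] (array([ 5.096570e+02, -2.388278e+02,  1.012000e-01,  9.644740e+01]), np.float64(20.182))
['side'] (array([ 5.101014e+02, -2.346745e+02,  1.092000e-01,  9.379910e+01]), np.float64(57.082))
['top', 'side'] (array([ 5.090110e+02, -2.360876e+02,  9.920000e-02,  9.620200e+01]), np.float64(79.849))
cas ['top'] (array([ 4.896765e+02,  1.510695e+02, -3.185000e-01]), np.float64(3.369))
cas ['side'] (array([ 4.943893e+02,  1.750822e+02, -4.391000e-01]), np.float64(18.964))
cas ['top', 'side'] (array([ 4.893786e+02,  1.542254e+02, -3.502000e-01]), np.float64(23.606))
```

View pics/o1t.png

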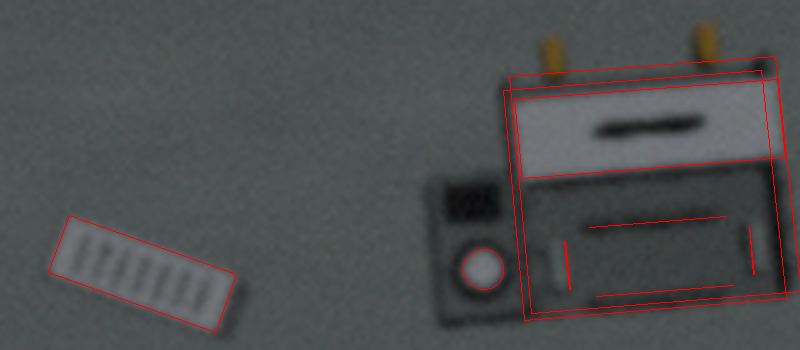

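View pics/o1s.png

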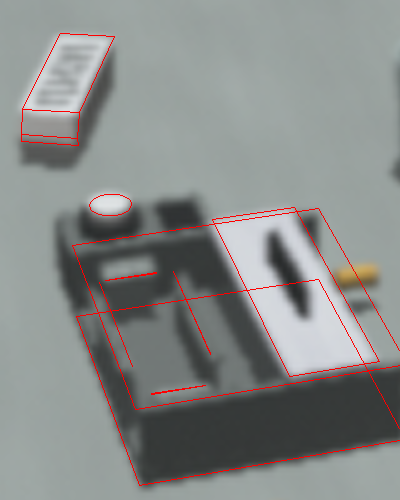

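servo_tool(turn=[[0,0,-0.165],[0,0,-0.165],[0,0,-0.165],[0,0,-0.165],[0,0,-0.165]], dp=[[0.034,-0.045,0],[0.034,-0.045,0],[0.034,-0.045,0],[0.034,-0.045,0],[0.034,-0.045,0]], fingers=[0.085,0.085,0.085,0.085,0.085])

```text
clock: 2.33
position: [325.8, 377.2, 230.8]
ee_rot: [0.854, -0.52, 0.0, -0.001]
contact_force: [1.5, 0.9, 0.6]
gripper_width: 85.1
```

servo_tool(turn=[[0,0,-0.165],[0,0,-0.165],[0,0,-0.165],[0,0,-0.165],[0,0,-0.165]], dp=[[0.034,-0.045,-0.015],[0.034,-0.045,-0.015],[0.034,-0.045,-0.015],[0.034,-0.045,-0.015],[0.034,-0.045,-0.015]], fingers=[0.085,0.085,0.085,0.085,0.085])

```text
clock: 2.95
position: [501.6, 145.7, 157.5]
ee_rot: [-0.564, 0.826, -0.002, 0.005]
contact_force: [0.6, 0.3, 0.2]
gripper_width: 84.9
```

servo_tool(turn=[[0,0,0.047],[0,0,0],[0,0,0],[0,0,0],[0,0,0]], dp=[[-0.012,0.0055,-0.03],[0,0,-0.02],[0,0,-0.01],[0,0,0],[0,0,0]], fingers=[0.085,0.085,0.085,0.085,0.085])

```text
clock: 3.58
position: [492.4, 147.2, 96.1]
ee_rot: [-0.58, 0.815, -0.002, 0.006]
contact_force: [0.3, 0.4, 0.4]
gripper_width: 85.0
```

```bash
cat > st.py <<'E'
from bench import read_state
from scipy.spatial.transform import Rotation as R
import numpy as np
s=read_state(); M=R.from_quat(s['ee_rot']).as_matrix(); y=M[:,1]; a=np.arctan2(y[1],y[0])
a=(a+np.pi/2)%np.pi-np.pi/2
z=M[:,2]; t=np.cross(z,[0,0,-1])
print('clk',round(s['clock'],2),'pos',s['position'].round(1),'jaw yaw',a.round(4),'level turn',t.round(4),'F',s['contact_force'].round(1),'w',round(s['gripper_width'],1),'j',s['joints'].round(2))
E
python3 st.py
```

```text
clk 3.58 pos [492.4 147.2  96.1] jaw yaw -0.3345 level turn [-0.0034  0.0128  0.    ] F [0.3 0.4 0.4] w 85.0 j [ 0.61  0.34 -0.45  0.01 -0.77 -0.95]
```

servo_tool(turn=[[-0.003,0.013,0.009],[0,0,0],[0,0,0],[0,0,0],[0,0,0]], dp=[[-0.003,0.004,0],[0,0,-0.03],[0,0,-0.03],[0,0,-0.012],[0,0,0]], fingers=[0.085,0.085,0.085,0.085,0.085])

```text
clock: 4.2
position: [492.2, 155.2, 26.8]
ee_rot: [-0.585, 0.811, 0.0, 0.005]
contact_force: [0.3, 0.5, 1.2]
gripper_width: 85.1
```

```bash
python3 st.py
```

```text
clk 4.2 pos [492.2 155.2  26.8] jaw yaw -0.3208 level turn [-0.0058  0.0073  0.    ] F [0.3 0.5 1.2] w 85.1 j [ 0.62  0.45 -0.51 -0.   -0.6  -0.94]
```

servo_tool(turn=[[-0.005,0.007,0],[0,0,0],[0,0,0],[0,0,0],[0,0,0]], dp=[[-0.0025,-0.004,-0.004],[0,0,0],[0,0,0],[0,0,0],[0,0,0]], fingers=[0.085,0.085,0.03,0.03,0.03])

```text
clock: 4.82
position: [491.5, 152.3, 25.9]
ee_rot: [-0.585, 0.811, 0.0, 0.003]
contact_force: [0.9, -0.4, -2.1]
gripper_width: 44.3
```

servo_tool(turn=[[0,0,0],[0,0,0],[0,0,0],[0,0,0],[0,0,0]], dp=[[0,0,0],[0,0,0],[0,0,0],[0,0,0],[0,0,0]], fingers=[0.03,0.03,0.03,0.03,0.03])

```text
clock: 5.45
position: [491.4, 152.3, 25.8]
ee_rot: [-0.585, 0.811, 0.0, 0.003]
contact_force: [-0.7, 0.1, 0.0]
gripper_width: 44.5
```

```bash
python3 st.py
```

```text
clk 5.45 pos [491.4 152.3  25.8] jaw yaw -0.3201 level turn [-0.0038  0.0052  0.    ] F [-0.7  0.1  0. ] w 44.5 j [ 0.62  0.45 -0.51 -0.   -0.6  -0.94]
```

servo_tool(turn=[[0,0,0],[0,0,0],[0,0,0.06],[0,0,0.06],[0,0,0.06]], dp=[[0,0,0.03],[0,0,0.05],[0.002,-0.02,0.05],[0.002,-0.045,0.02],[0.002,-0.05,0]], fingers=[0.03,0.03,0.03,0.03,0.03])

```text
clock: 6.08
position: [495.6, 35.7, 178.2]
ee_rot: [-0.66, 0.751, -0.001, 0.001]
contact_force: [0.7, 0.3, -1.2]
gripper_width: 44.4
```

servo_tool(turn=[[0,0,0.06],[0,0,0.06],[0,0,0.06],[0,0,0.06],[0,0,0]], dp=[[0.002,-0.055,0],[0.002,-0.055,0],[0.002,-0.055,0],[0.002,-0.055,0],[0.002,-0.04,0]], fingers=[0.03,0.03,0.03,0.03,0.03])

```text
clock: 6.7
position: [502.7, -232.2, 176.7]
ee_rot: [0.748, -0.664, -0.001, -0.001]
contact_force: [1.0, 0.7, -2.1]
gripper_width: 44.6
```

```bash
python3 st.py
```

```text
clk 6.7 pos [ 502.7 -232.2  176.7] jaw yaw 0.1196 level turn [-0.0027  0.0002  0.    ] F [ 1.   0.7 -2.1] w 44.6 j [-0.14  0.31 -0.25 -0.   -1.01  0.26]
```

servo_tool(turn=[[0,0,-0.018],[0,0,0],[0,0,0],[0,0,0],[0,0,0]], dp=[[0.007,-0.005,-0.03],[0,0,-0.03],[0,0,-0.015],[0,0,0],[0,0,0]], fingers=[0.03,0.03,0.03,0.03,0.03])

```text
clock: 7.32
position: [508.7, -240.8, 98.8]
ee_rot: [0.74, -0.673, -0.001, -0.001]
contact_force: [0.5, 0.8, -0.6]
gripper_width: 44.5
```

```bash
python3 st.py; python3 - <<'E'
from look import *
outs=[]
for n,(u,v,w,h) in {'top':(295,185,95,80),'side':(235,190,100,95)}.items():
    outs.append(cv2.resize(C[n]['img'][v:v+h,u:u+w,::-1],(400,400*h//w),interpolation=2))
H=min(o.shape[0] for o in outs); cv2.imwrite('pics/a1.png',cv2.convertScaleAbs(np.hstack([cv2.resize(o,(400,400)) for o in outs]),alpha=1.4))
E
```

```text
clk 7.33 pos [ 508.7 -240.8   98.8] jaw yaw 0.0948 level turn [-0.003  -0.0006 -0.    ] F [ 0.5  0.8 -0.6] w 44.5 j [-0.16  0.41 -0.32 -0.   -0.84  0.25]
```

View pics/a1.png

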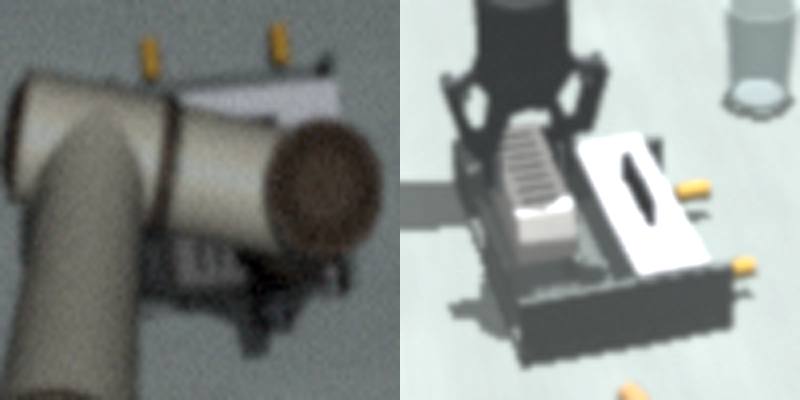

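servo_tool(turn=[[0,0,0.007],[0,0,0],[0,0,0],[0,0,0],[0,0,0]], dp=[[0.002,0.004,0],[0,0,0],[0,0,-0.01],[0,0,-0.01],[0,0,0]], fingers=[0.03,0.03,0.03,0.03,0.03])

```text
clock: 8.05
position: [511.6, -236.1, 79.2]
ee_rot: [0.743, -0.67, 0.0, -0.002]
contact_force: [1.1, -0.1, -2.0]
gripper_width: 44.9
```

```bash
python3 st.py; python3 - <<'E'
from look import *
s=read_state()['position']
n='side'; img=cv2.resize(C[n]['img'][:,:,::-1],None,fx=6,fy=6,interpolation=2)
a=.102; p=[s[0]+1.7*np.sin(a),s[1]-1.7*np.cos(a),a]; zt=s[2]+18.2
pu=[510.5,-238,.102,96]
L=[P for P,_ in casp(n,p,zt)]+[P for pl in unit_polys(pu) for P,_ in pl]+[W(pu,rect(-35,145,102,-102,60))]
for P in L:
    q=(np.array([proj(C[n],x) for x in P])+.5)*6; cv2.polylines(img,[q.round().astype(np.int32)],True,(0,0,255),1)
cv2.imwrite('pics/a2.png',img[190*6:285*6,235*6:335*6])
E
```

```text
clk 8.05 pos [ 511.6 -236.1   79.2] jaw yaw 0.1029 level turn [-0.0027  0.0028  0.    ] F [ 1.1 -0.1 -2. ] w 44.9 j [-0.15  0.44 -0.34 -0.   -0.79  0.25]
```

View pics/a2.png

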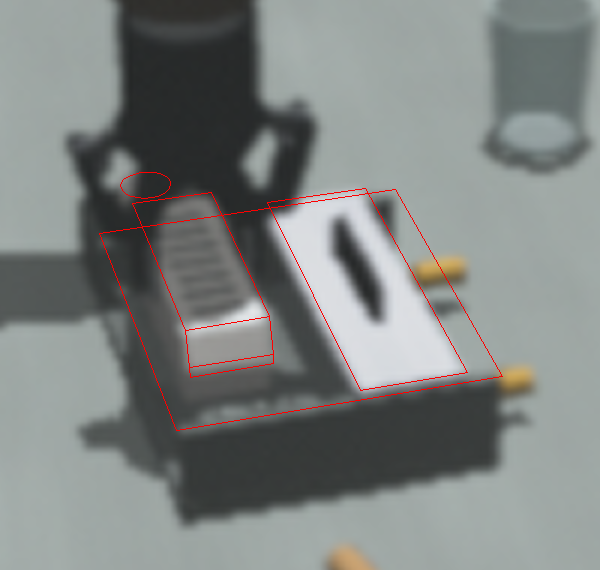

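servo_tool(turn=[[-0.003,0.003,0],[0,0,0],[0,0,0],[0,0,0],[0,0,0]], dp=[[-0.001,-0.001,-0.004],[0,0,-0.004],[0,0,-0.004],[0,0,-0.002],[0,0,0]], fingers=[0.03,0.03,0.03,0.03,0.03])

```text
clock: 8.78
position: [511.9, -236.0, 66.5]
ee_rot: [0.743, -0.669, 0.001, -0.001]
contact_force: [-0.4, -0.7, -0.2]
gripper_width: 44.6
```

```bash
python3 st.py
```

```text
clk 8.78 pos [ 511.9 -236.    66.5] jaw yaw 0.1042 level turn [-0.0001  0.0027  0.    ] F [-0.4 -0.7 -0.2] w 44.6 j [-0.14  0.45 -0.35 -0.   -0.76  0.25]
```

servo_tool(turn=[[0,0,0],[0,0,0],[0,0,0],[0,0,0],[0,0,0]], dp=[[-0.0025,-0.002,-0.001],[0,0,-0.001],[0,0,-0.002],[0,0,-0.001],[0,0,0]], fingers=[0.03,0.03,0.03,0.03,0.03])

```text
clock: 9.4
position: [511.2, -236.7, 65.0]
ee_rot: [0.744, -0.668, 0.003, -0.003]
contact_force: [-1.0, 2.8, 1.0]
gripper_width: 44.7
```

```bash
python3 st.py
```

```text
clk 9.4 pos [ 511.2 -236.7   65. ] jaw yaw 0.1073 level turn [-0.0002  0.0078  0.    ] F [-1.   2.8  1. ] w 44.7 j [-0.15  0.45 -0.36 -0.   -0.75  0.26]
```

servo_tool(turn=[[0,0,0],[0,0,0],[0,0,0],[0,0,0],[0,0,0]], dp=[[0,0,0],[0,0,0],[0,0,0],[0,0,0.02],[0,0,0.03]], fingers=[0.07,0.07,0.07,0.07,0.07])

```text
clock: 10.02
position: [509.8, -237.5, 113.0]
ee_rot: [0.744, -0.669, 0.001, -0.001]
contact_force: [0.4, -1.0, -0.9]
gripper_width: 70.2
```

servo_tool(turn=[[0,-0.005,0],[0,0,0],[0,0,0],[0,0,0],[0,0,0]], dp=[[0,0,0.02],[0,0,0],[0,0,0],[0,0,0],[0,0,0]], fingers=[0.07,0.0,0.0,0.0,0.0])

```text
clock: 10.65
position: [509.8, -237.8, 132.7]
ee_rot: [0.743, -0.669, 0.003, -0.003]
contact_force: [0.1, 0.7, 0.2]
gripper_width: 0.3
```

```bash
python3 st.py; python3 - <<'E'
from look import *
n='side'; img=cv2.resize(C[n]['img'][:,:,::-1],None,fx=6,fy=6,interpolation=2)
cv2.imwrite('pics/a3.png',img[190*6:285*6,235*6:335*6])
E
```

```text
clk 10.65 pos [ 509.8 -237.8  132.7] jaw yaw 0.1056 level turn [-0.0004  0.0078  0.    ] F [0.1 0.7 0.2] w 0.3 j [-0.15  0.37 -0.29 -0.   -0.91  0.26]
```

View pics/a3.png

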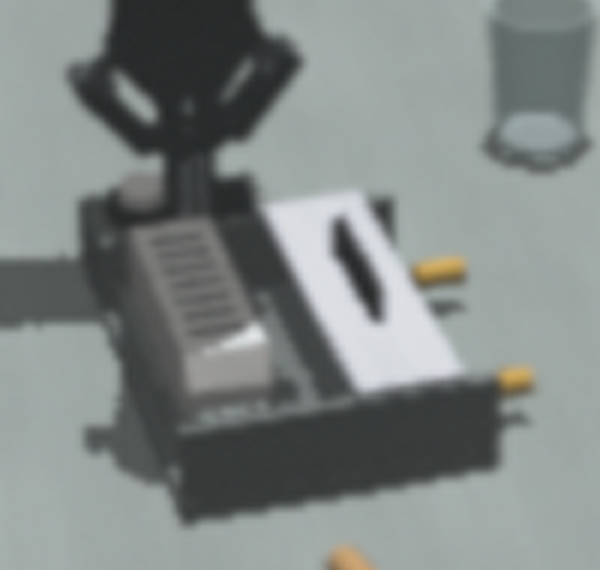

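servo_tool(turn=[[0,0.008,0],[0,0,0],[0,0,0],[0,0,0],[0,0,0]], dp=[[0.001,0,-0.03],[0,0,-0.012],[0,0,-0.005],[0,0,-0.005],[0,0,-0.005]], fingers=[0,0,0,0,0])

```text
clock: 11.38
position: [514.5, -239.3, 79.9]
ee_rot: [0.745, -0.668, 0.004, -0.001]
contact_force: [-1.9, 2.4, 11.5]
gripper_width: 0.0
```

servo_tool(turn=[[0,0,0],[0,0,0],[0,0,0],[0,0,0],[0,0,0]], dp=[[0,0,-0.005],[0,0,-0.005],[0,0,-0.005],[0,0,-0.005],[0,0,-0.005]], fingers=[0,0,0,0,0])

```text
clock: 12.0
position: [516.7, -239.5, 68.2]
ee_rot: [0.746, -0.666, 0.009, -0.002]
contact_force: [-0.7, 1.5, 2.0]
gripper_width: 0.1
```

servo_tool(turn=[[0,0,0],[0,0,0],[0,0,0],[0,0,0],[0,0,0]], dp=[[-0.003,0,0.003],[-0.003,0,-0.003],[0,0,-0.006],[0,0,-0.006],[0,0,-0.006]], fingers=[0,0,0,0,0])

```text
clock: 12.62
position: [511.6, -241.4, 55.9]
ee_rot: [0.747, -0.665, 0.011, -0.002]
contact_force: [-10.6, 11.2, 37.3]
gripper_width: 0.1
```

```bash
python3 st.py
```

```text
clk 12.62 pos [ 511.6 -241.4   55.9] jaw yaw 0.1164 level turn [0.0128 0.0194 0.    ] F [-10.6  11.2  37.3] w 0.1 j [-0.15  0.46 -0.38  0.01 -0.71  0.25]
```

servo_tool(turn=[[0,0,0],[0.006,0.01,0],[0.006,0.01,-0.012],[0,0,0],[0,0,0]], dp=[[0,0,0.02],[0,0,0.04],[0,0,0.03],[0,0,0],[0,0,0]], fingers=[0,0,0,0,0])

```text
clock: 13.25
position: [509.8, -240.6, 144.5]
ee_rot: [0.743, -0.67, -0.003, 0.002]
contact_force: [-0.5, -0.8, -0.5]
gripper_width: -0.0
```

```bash
python3 st.py; python3 - <<'E'
from look import *
n='side'; img=cv2.resize(C[n]['img'][:,:,::-1],None,fx=6,fy=6,interpolation=2)
pu=[510.5,-238,.102,96]
for P in [W(pu,rect(-23,23,-67,67,56)),W(pu,rect(-23,23,-67,67,59))]:
    q=(np.array([proj(C[n],x) for x in P])+.5)*6; cv2.polylines(img,[q.round().astype(np.int32)],True,(0,0,255),1)
cv2.imwrite('pics/a4.png',img[190*6:285*6,235*6:335*6])
E
```

```text
clk 13.25 pos [ 509.8 -240.6  144.5] jaw yaw 0.1035 level turn [-0.0016 -0.0068 -0.    ] F [-0.5 -0.8 -0.5] w -0.0 j [-0.15  0.36 -0.26 -0.   -0.95  0.26]
```

View pics/a4.png

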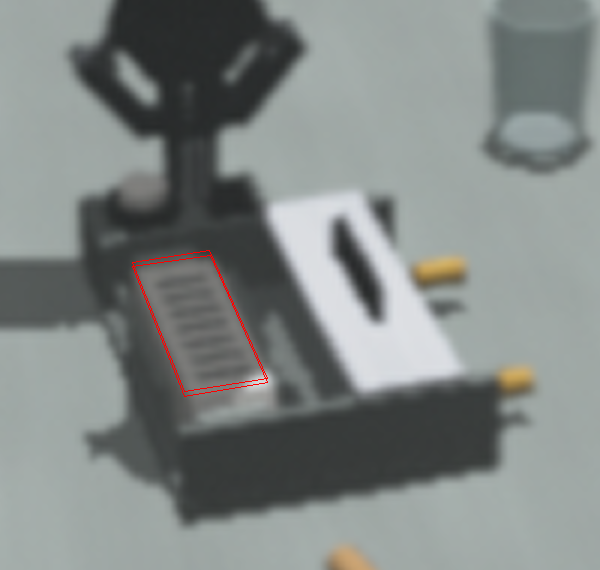

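servo_tool(turn=[[-0.002,-0.007,0],[0,0,0],[0,0,0],[0,0,0],[0,0,0]], dp=[[0.045,0.005,0],[0.045,0.005,0],[0.04,0.006,0],[0,0,-0.03],[0,0,-0.015]], fingers=[0,0,0,0,0])

```text
clock: 13.98
position: [641.1, -223.7, 92.2]
ee_rot: [0.743, -0.67, -0.003, 0.003]
contact_force: [-0.3, 0.3, -0.5]
gripper_width: -0.1
```

```bash
python3 st.py
```

```text
clk 13.97 pos [ 641.1 -223.7   92.2] jaw yaw 0.1031 level turn [-0.0006 -0.0085 -0.    ] F [-0.3  0.3 -0.5] w -0.1 j [-0.1   0.59 -0.01  0.   -0.98  0.2 ]
```

servo_tool(turn=[[0,-0.009,0],[0,0,0],[0,0,0],[0,0,0],[0,0,0]], dp=[[0,0,-0.008],[0,0,-0.006],[0,0,0],[-0.006,-0.0006,0],[-0.006,-0.0006,0]], fingers=[0,0,0,0,0])

```text
clock: 14.6
position: [627.9, -225.6, 78.0]
ee_rot: [0.743, -0.67, 0.0, -0.0]
contact_force: [-0.2, -0.4, 0.1]
gripper_width: 0.5
```

servo_tool(turn=[[0,0,0],[0,0,0],[0,0,0],[0,0,0],[0,0,0]], dp=[[-0.01,-0.001,0],[-0.012,-0.0012,0],[-0.012,-0.0012,0],[-0.012,-0.0012,0],[-0.012,-0.0012,0]], fingers=[0,0,0,0,0])

```text
clock: 15.22
position: [569.1, -232.1, 80.4]
ee_rot: [0.743, -0.669, 0.004, -0.003]
contact_force: [2.5, 0.3, -0.5]
gripper_width: -0.2
```

```bash
python3 st.py
```

```text
clk 15.22 pos [ 569.1 -232.1   80.4] jaw yaw 0.1038 level turn [0.0017 0.0105 0.    ] F [ 2.5  0.3 -0.5] w -0.2 j [-0.12  0.5  -0.21  0.   -0.84  0.23]
```

servo_tool(turn=[[0,0.005,0],[0,0.005,0],[0,0,0],[0,0,0],[0,0,0]], dp=[[-0.01,-0.001,-0.001],[-0.01,-0.001,-0.001],[-0.008,-0.0008,0],[-0.006,-0.0006,0],[-0.004,-0.0004,0]], fingers=[0,0,0,0,0])

```text
clock: 15.85
position: [529.3, -236.7, 80.0]
ee_rot: [0.743, -0.669, 0.002, 0.0]
contact_force: [2.6, -0.8, 1.5]
gripper_width: 0.3
```

servo_tool(turn=[[0,0,0],[0,0,0],[0,0,0],[0,0,0],[0,0,0]], dp=[[-0.004,-0.0004,0],[-0.003,-0.0003,0],[-0.003,-0.0003,0],[-0.003,-0.0003,0],[-0.003,-0.0003,0]], fingers=[0,0,0,0,0])

```text
clock: 16.48
position: [527.2, -237.3, 81.4]
ee_rot: [0.744, -0.668, 0.015, -0.01]
contact_force: [9.0, 1.2, -1.8]
gripper_width: 0.2
```

```bash
python3 st.py
```

```text
clk 16.48 pos [ 527.2 -237.3   81.4] jaw yaw 0.1072 level turn [0.0055 0.0357 0.    ] F [ 9.   1.2 -1.8] w 0.2 j [-0.14  0.44 -0.33  0.   -0.77  0.25]
```

servo_tool(turn=[[0,0.02,0],[0.005,0.016,0],[0,0,0],[0,0,0],[0,0,0]], dp=[[0.015,0.002,0],[0.005,0,0.03],[0,0,0.035],[-0.01,0.03,0],[-0.015,0.04,0]], fingers=[0,0,0,0,0])

```text
clock: 17.1
position: [513.8, -163.8, 141.7]
ee_rot: [0.742, -0.671, -0.011, 0.006]
contact_force: [-0.1, 0.1, 0.1]
gripper_width: -0.3
```

servo_tool(turn=[[0,0,0],[0,0,0],[0,0,0],[0,0,0],[0,0,0]], dp=[[-0.015,0.04,0],[-0.01,0.022,0],[0,0,0],[0,0,0],[0,0,0]], fingers=[0,0,0,0,0])

```text
clock: 17.73
position: [480.6, -99.7, 138.2]
ee_rot: [0.741, -0.671, -0.017, 0.012]
contact_force: [0.3, 0.2, 0.5]
gripper_width: 0.3
```

```bash
python3 st.py; python3 - <<'E'
from look import *
BX={'top':((319,205,62,40),),'side':((252,216,52,42),)}
for n in('side',):
    F=lambda p: res(C[n],G[n],[(W([510.5,-238,.102],rect(p[0]-30,p[0]-4,-100,100,65)),1.),(W([510.5,-238,.102],rect(p[0]+4,p[0]+30,-100,100,65)),1.)],BX[n][0])
    print(n,[(q,round(F([q]),2)) for q in range(-8,14,2)])
img=cv2.resize(C['side']['img'][:,:,::-1],None,fx=6,fy=6,interpolation=2)
pu=[510.5,-238,.102,0]
for P in [P for pl in unit_polys(pu) for P,_ in pl]:
    q=(np.array([proj(C[n],x) for x in P])+.5)*6; cv2.polylines(img,[q.round().astype(np.int32)],True,(0,0,255),1)
cv2.imwrite('pics/a5.png',img[190*6:285*6,235*6:335*6])
E
```

```text
clk 17.73 pos [480.6 -99.7 138.2] jaw yaw 0.1002 level turn [-0.0058 -0.0414 -0.    ] F [0.3 0.2 0.5] w 0.3 j [ 0.12  0.27 -0.41 -0.01 -0.92 -0.01]
side [(-8, np.float64(39.06)), (-6, np.float64(37.65)), (-4, np.float64(35.83)), (-2, np.float64(33.59)), (0, np.float64(32.48)), (2, np.float64(32.7)), (4, np.float64(33.86)), (6, np.float64(35.55)), (8, np.float64(37.14)), (10, np.float64(38.72)), (12, np.float64(39.88))]
```

View pics/a5.png

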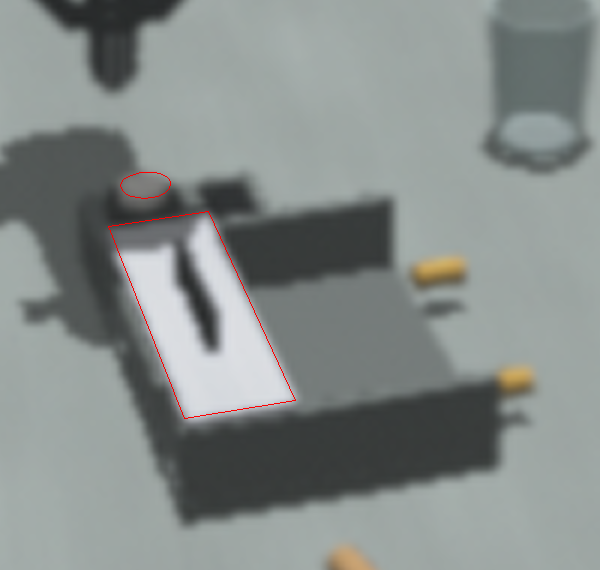

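servo_tool(turn=[[-0.006,-0.041,0],[0,0,0],[0,0,0],[0,0,0],[0,0,0]], dp=[[0.016,-0.004,0],[0,0,-0.03],[0,0,-0.02],[0,0,-0.005],[0,0,0]], fingers=[0,0,0,0,0])

```text
clock: 18.45
position: [498.8, -106.3, 82.3]
ee_rot: [0.74, -0.672, 0.001, -0.001]
contact_force: [0.2, -0.6, 0.6]
gripper_width: 0.2
```

```bash
python3 st.py
```

```text
clk 18.45 pos [ 498.8 -106.3   82.3] jaw yaw 0.0958 level turn [0.0007 0.0029 0.    ] F [ 0.2 -0.6  0.6] w 0.2 j [ 0.11  0.36 -0.47  0.   -0.74 -0.01]
```

servo_tool(turn=[[0,0,0],[0,0,0],[0,0,0],[0,0,0],[0,0,0]], dp=[[-0.002,0.003,-0.006],[0,0,-0.006],[0,0,-0.005],[0,0,-0.005],[0,0,-0.005]], fingers=[0,0,0,0,0])

```text
clock: 19.08
position: [498.2, -103.3, 65.3]
ee_rot: [0.742, -0.67, 0.003, -0.0]
contact_force: [-16.4, 8.2, 44.7]
gripper_width: 0.0
```

```bash
python3 st.py
```

```text
clk 19.07 pos [ 498.2 -103.3   65.3] jaw yaw 0.1013 level turn [0.004  0.0057 0.    ] F [-16.4   8.2  44.7] w 0.0 j [ 0.12  0.38 -0.49  0.01 -0.69 -0.02]
```

servo_tool(turn=[[0,0,0],[0,0,0],[0,0,0],[0,0,0],[0,0,0]], dp=[[0,0,0],[0,0,0],[0,0,0],[0,0,0],[0,0,0]], fingers=[0,0,0,0,0])

```text
clock: 19.7
position: [498.3, -103.3, 68.1]
ee_rot: [0.742, -0.67, 0.004, -0.001]
contact_force: [-1.5, 0.7, 3.7]
gripper_width: -0.6
```

```bash
python3 st.py; python3 - <<'E'
from look import *
img=np.hstack([cv2.resize(C['side']['img'][195:265,225:295,::-1],(400,400),interpolation=2),cv2.resize(C['top']['img'][200:270,285:355,::-1],(400,400),interpolation=2)])
cv2.imwrite('pics/a6.png',img)
E
```

```text
clk 19.7 pos [ 498.3 -103.3   68.1] jaw yaw 0.1025 level turn [0.0043 0.0081 0.    ] F [-1.5  0.7  3.7] w -0.6 j [ 0.12  0.37 -0.49  0.01 -0.7  -0.02]
```

View pics/a6.png

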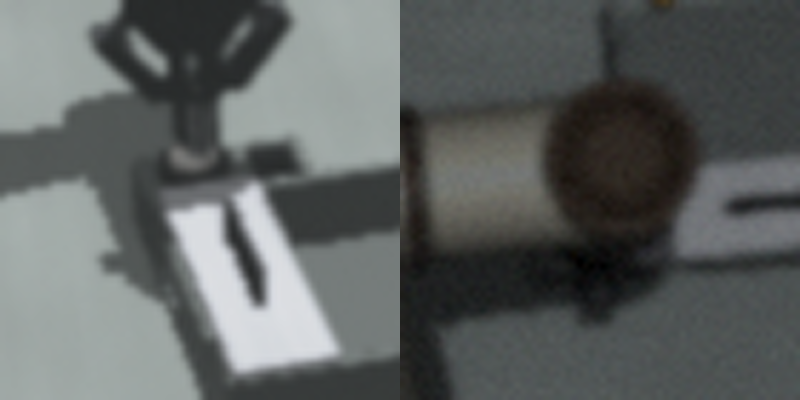

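servo_tool(turn=[[-0.004,0,0],[0.004,0.008,0],[0,0,0],[0,0,0],[0,0,0]], dp=[[-0.001,0,0.006],[-0.001,0,0],[0,0,0],[0,0,-0.001],[0,0,-0.001]], fingers=[0,0,0,0,0])

```text
clock: 20.42
position: [496.4, -103.1, 71.5]
ee_rot: [0.742, -0.67, 0.001, 0.002]
contact_force: [-0.2, 1.2, 2.1]
gripper_width: 0.0
```

servo_tool(turn=[[0,0,0],[0,0,0],[0,0,0],[0,0,0],[0,0,0]], dp=[[0,0,-0.001],[0,0,-0.001],[0,0,-0.001],[0,0,-0.001],[0,0,0]], fingers=[0,0,0,0,0])

```text
clock: 21.05
position: [496.5, -103.1, 67.9]
ee_rot: [0.742, -0.67, 0.001, 0.002]
contact_force: [-1.9, 0.4, 4.4]
gripper_width: 0.0
```

servo_tool(turn=[[0,0,0],[0,0,0],[0,0,0],[0,0,0],[0,0,0]], dp=[[0,0,-0.001],[0,0,-0.001],[0,0,-0.001],[0,0,0],[0,0,0]], fingers=[0,0,0,0,0])

```text
clock: 21.68
position: [496.5, -103.1, 66.4]
ee_rot: [0.743, -0.67, 0.002, 0.002]
contact_force: [-1.1, 0.5, 5.4]
gripper_width: -0.0
```

servo_tool(turn=[[0,0,0],[0,0,0],[0,0,0],[0,0,0],[0,0,0]], dp=[[0,0,-0.002],[0,0,-0.002],[0,0,-0.002],[0,0,-0.002],[0,0,-0.002]], fingers=[0,0,0,0,0])

```text
clock: 22.3
position: [496.6, -103.1, 65.8]
ee_rot: [0.744, -0.668, 0.003, 0.003]
contact_force: [-6.4, 1.9, 18.9]
gripper_width: -0.1
```

servo_tool(turn=[[0,0,0],[0,0,0],[0,0,0],[0,0,0],[0,0,0]], dp=[[0,0,0.01],[0,0,0.03],[-0.01,0.05,0.04],[-0.01,0.06,0.03],[-0.01,0.06,0]], fingers=[0,0,0,0,0])

```text
clock: 22.92
position: [467.4, 63.3, 174.3]
ee_rot: [0.741, -0.672, 0.002, 0.002]
contact_force: [0.1, -0.3, -1.0]
gripper_width: -0.0
```

servo_tool(turn=[[0,0,0],[0,0,0],[0,0,0],[0,0,0],[0,0,0]], dp=[[-0.01,0.06,0],[0,0.05,0],[0,0,0],[0,0,0],[0,0,0]], fingers=[0,0,0,0,0])

```text
clock: 23.55
position: [455.8, 179.3, 172.9]
ee_rot: [0.742, -0.67, 0.002, 0.001]
contact_force: [0.4, -0.1, -0.3]
gripper_width: 0.4
```

```bash
python3 st.py; python3 - <<'E'
from look import *
pu=[510.5,-238,.102]
for n,bx in(('top',(319,205,62,45)),('side',(255,224,48,36))):
    F=lambda q: res(C[n],G[n],[(W(pu,rect(q-30,q-4,-100,100,65)),1.),(W(pu,rect(q+4,q+30,-100,100,65)),1.)],bx)
    print(n,'cover',[(q,round(F(q),2)) for q in range(-6,9,2)])
bx=(252,214,14,11)
F=lambda d: res(C['side'],G['side'],[(W(pu,[(15*np.cos(a),135+15*np.sin(a),68-d) for a in t]),1.)],bx)
print('button depth',[(d,round(F(d),2)) for d in range(-4,9,2)])
for q in('tumbler','brush','tub','bowl'): print(q,[np.round(r['box']).tolist() for r in search_frame(q,'side')[:1]])
E
```

```text
clk 23.55 pos [455.8 179.3 172.9] jaw yaw 0.1022 level turn [0.0037 0.001  0.    ] F [ 0.4 -0.1 -0.3] w 0.4 j [ 0.71  0.21 -0.4   0.   -0.96 -0.61]
top cover [(-6, np.float64(13.27)), (-4, np.float64(11.48)), (-2, np.float64(9.7)), (0, np.float64(8.38)), (2, np.float64(7.95)), (4, np.float64(8.8)), (6, np.float64(10.25)), (8, np.float64(11.93))]
side cover [(-6, np.float64(33.46)), (-4, np.float64(30.35)), (-2, np.float64(26.79)), (0, np.float64(25.03)), (2, np.float64(25.78)), (4, np.float64(28.03)), (6, np.float64(30.86)), (8, np.float64(33.83))]
button depth [(-4, np.float64(25.69)), (-2, np.float64(25.11)), (0, np.float64(27.48)), (2, np.float64(30.85)), (4, np.float64(32.8)), (6, np.float64(33.08)), (8, np.float64(31.42))]
tumbler [[247.0, 219.0, 75.0, 61.0]]
brush [[289.0, 281.0, 43.0, 44.0]]
tub [[216.0, 137.0, 42.0, 41.0]]
bowl [[214.0, 296.0, 60.0, 45.0]]
```

```bash
python3 -c "from bench import job_done; print(job_done())"
```

```text
the job is handed in; nothing more can be done
None
```

I laid the cassette in the bay and pressed it home. I then slid the cover shut against its stop, pressed the reset button and released it. The job was handed in at about 23.8 s with the arm clear; `job_done()` gives no verdict.

What the last checks showed:
- **Cassette:** the fingertips stopped at 55.9 mm under 37 N, against 56 mm expected. The side picture showed it level and in line with the bay outline. I did not look at it again after the cover closed over it.
- **Cover:** it stopped firmly at 9 N. Picture fits put it 0 to 2 mm from shut, in both cameras.
- **Button:** it reached a firm stop, with the force rising from about 5 N to 19 N. In the last picture it stands out again.
- **Bystanders:** the brush, tub and bowl show in the same places. In the final check the network returned the unit's box for the tumbler, so its final place was not confirmed. In the earlier side pictures it had not moved, and the arm never went near it.

One disagreement remains: the button's stop read about 66 mm, where 62 mm was expected. I took it as fully in because the spring force there matched the stated 5 N, but I did not explain the 4 mm difference.

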